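Tuck the order pad under the low riser

TASK

Push the order pad along the stand with the fingertips and slide it straight under the low wooden riser, between the two inner runners, until its far end meets the stop at the back; the bound end stays sticking out. Keep the pad flat on the stand all the way (do not lift or tip it), and leave the two tumblers on the riser, the jigger and the salt cellar where they are.

Things in the scene. Friction and masses are not known exactly. Their poses are not given: they have to be found in the camera images.
- riser: Fixed low riser of pale wood: a board 130 mm deep (x) by 220 mm wide (y), 10 mm thick, underside 17 mm, top 27 mm above the stand. Origin: centre of its footprint at stand height; x points from the open mouth into the slot, z up. Inner runners stand 87 mm apart under it (inner faces at y = -43.5 and +43.5 mm); outer legs at y = -101 and +101 mm. The mouth faces to the robot's left and somewhat towards it.
- riser_mouth (a point): Middle of the slot's mouth, at stand height: the riser's open front edge, x = -65 mm of the riser. Same axes as the riser. The slot is 87 mm wide, 17 mm high; the runners begin here with round noses.
- riser_stop (a point): Middle of the fixed stop bar's front face, at stand height, x = +20 mm of the riser, 85 mm inside the mouth. The pad's far end meets it when fully home.
- order_pad: Loose white order pad, 125 mm long (x), 75 wide (y), 11 mm thick, 45 to 85 g. Origin: centre of its underside, z up. The -x end is the plain far end that goes under the riser; the +x end has the dark binding. It starts in front of the mouth, up to 35 mm off line and 0.35 rad askew; home, its origin is at x = -42 mm, y = 0 of the riser, its x against the riser's, and 40 mm sticks out. Slides with under 1 N, stays where left.
- tumbler_a_mid (a point): Clear drinking glass standing upside down on the riser's rear half, loose, 68 mm across, 102 mm tall; the point is its centre, half-way up. To be left alone.
- tumbler_b_mid (a point): A second such glass, on the other side of the riser's rear half; the point is its centre, half-way up. To be left alone.
- jigger_mid (a point): Steel measuring cup shaped like an hourglass, 41 mm across, 97 mm tall, standing loose near the stand's left edge; the point is its centre, half-way up. To be left alone.
- salt_cellar_mid (a point): Round brown wooden salt cellar with a lid, 70 mm across, 67 mm tall, standing loose near the stand's far left corner; the point is its centre, half-way up. To be left alone.
Mind the look-alikes: they are no part of the job. There is more than one size of the order_pad; the one meant has the size given above.

How it is judged:
By the outcome, as a careful person would: the job done as asked, in the order asked, and still so for the second after the job is handed in, with the robot touching nothing.
It also fails if it takes over 64 s, if anything falls off the work surface, if the arm or the gripper's body presses on something with over 40 N, if the wrist force passes 120 N, or if a joint passes its speed limit or range.

ROBOT

A 7-joint arm with a two-finger parallel gripper is mounted at the origin on a cart in front of the work surface, level with it; the furniture and walls round the work are solid. World frame = base frame: x ahead of the robot, y to its left, z up, the work surface at z = 0. Lengths are in mm, angles in rad, forces in N, time in s.
With the tool pointing down it reaches from about 350 to 900 mm from the base axis. Payload 7.2 kg.
Tool frame: the origin (TCP) lies midway between the tips of the shut fingers; the grasp point (between the pads) lies behind it (grip_depth is the z of the grasp point in the tool frame, in mm); z points along the fingers, y is the direction in which the jaws open and shut (so a half turn about z gives the same grasp; the last joint's range is limited). The gripper opens to 85 mm and grips with 20 to 120 N. Pads are 22 mm wide; open, the fingers measure 114 mm over their backs; the gripper's body (76 mm by 85 mm) begins 54 mm behind the grasp point. The pads swing forward as they close: fully open they stand 13 mm farther back than shut.
Start: joints at [-0.068, 0.411, -0.013, 1.596, 0.006, 1.134, -0.082], TCP at [625.003, -0.011, 231.297] pointing down, gripper open.
Joint ranges: [-2.95, 2.95], [-0.29, 1.99], [-1.47, 1.44], [0.14, 2.54], [-1.03, 4.17], [0.13, 1.85], [-2.86, 2.86]. Speed limits (rad/s): [2.39, 2.39, 3.01, 3.01, 3.14, 3.14, 3.14].

INTERFACE

Orientations are given as a unit quaternion [w, x, y, z].
In Python, from cell import sense, snapshot, finish_job, look_for, regions_of, grip_depth gives the robot as it stands. The module is installed in compiled form; this text tells all that it offers.
- The arm moves only by the shell command python3 -m handwheel 'ROWS' [OPENING] [FORCE]. ROWS is JSON, a list of rows, each a list of 4 numbers: the shift along the tool's x, y, z in mm, then the turn about the tool's z in rad. In form: [[x, y, z, turn], ...]. A call has exactly 8 rows; each row shifts and turns the commanded pose from where the row before left it, along the tool's axes as they then stand; what a row does not reach is not made up. A row lasts 1/12 s, in which the tool goes at most 41.7 mm and 7.16 degrees, less where a joint would pass 70% of its speed; a pose out of reach is approached as far as the arm can. A call with a gripper value outside its range is refused whole. OPENING is the opening, from -1 (shut) to 1 (fully open), set as the call begins (- or left out, the last holds). The fingers move at their own pace and stop on an object; FORCE is the grip in N (left out, the last holds). Time passes only in rows, so rows that do not move let the fingers close, or fill a call up. It gives the time, the measured TCP pose, the force and the opening at its end, in the units of the state.
- sense(): the state, without advancing time (a new reading comes with each control period).
- snapshot(name): name is "scene" or "side" or "wrist"; returns a dict with "color" (420x560x3 uint8, red, green, blue), "fx", "fy", "cx", "cy" (pixels), "k1" (the pictures are not rectified: a ray, as slopes to the right and down, at radius r is drawn at 1 + k1 r^2 times it, then the intrinsics apply), "R" (3x3) and "t" (3): a world point X has camera coordinates R X + t. Camera axes: x right, y down, z forward; pixel columns grow to the right and rows downward; lengths in mm; the calibration is good to about 2 mm. A picture is of the moment at which its call begins. There is no depth.
- finish_job(): hands the job in, once; it reports no verdict.
Trained networks look in the newest picture that a camera, given by its name, has taken for a name from the list of things; names that differ only in an ending like _2 or _b are one class to them, and where a whole thing is asked for, a point or a joint stands for the part that bears it (a point fixed in the world has none). Each returns a list of dicts, best first, with "confidence" (0 to 1); they miss things now and then, are a little off and sometimes report something else, mostly with a low value. They report only what shows in the picture. A call takes as long as a camera call. They do not tell look-alikes from the thing itself.
- look_for(name, camera): "extent" ([centre column, centre row, width, height] in pixels, round what is visible of it).
- regions_of(name, camera): "region" (420x560 bool, what is visible of it) and "extent" ([centre column, centre row, width, height] in pixels, round what is visible of it).
The state is a dict: "t": time; "joint_pos": joint angles; "dq": joint speeds; "joint_torque": joint torques, N m; "eef_pos": TCP position; "eef_rot": TCP orientation; "wrist_force": force on the tool from outside, world axes, zero at the start; "torque": the same for the moment, N m; "grip_width": opening from 0.0 (shut) to 1.0 (fully open).
Only numpy, scipy, OpenCV 4.12 (cv2) and the standard library are available. Lean on these libraries where they do the work, as an engineer would, in place of code of your own. Each camera call takes 0.05 s, during which the arm holds its last target. There are 200 camera calls.

## Working session

There is one attempt and no reset: what is moved stays moved. The work goes in short steps, Python scripts to look and compute and a shell command to move; the robot and the scene stay as the last step left them, time stands still between calls to the robot, and variables do not carry over. Pictures are saved under pics/ and viewed, about 8 in all and at most 12, crops included, and the job is handed in when it is done.

```bash
mkdir -p pics; cat > h.py <<'E'
import numpy as np, cv2
from cell import *
def cam(n):
    s=snapshot(n); s['K']=np.array([[s['fx'],0,s['cx']],[0,s['fy'],s['cy']],[0,0,1.]]); s['D']=np.array([s['k1'],0,0,0.]); s['R']=np.array(s['R']); s['t']=np.array(s['t']); return s
def onplane(s,px,z):
    # exact model: drawn = u*(1+k1 r^2)
    p=cv2.undistortPoints(np.array(px,float).reshape(-1,1,2),s['K'],s['D']).reshape(-1,2)
    d=np.c_[p,np.ones(len(p))]@s['R']; c=-s['R'].T@s['t']
    return c+d*((z-c[2])/d[:,2])[:,None]
def proj(s,X):
    return cv2.projectPoints(np.array(X,float).reshape(-1,1,3),cv2.Rodrigues(s['R'])[0],s['t'],s['K'],s['D'])[0].reshape(-1,2)
def save(s,f,crop=None,k=1):
    im=s['color'][:,:,::-1]
    if crop: im=im[crop[1]:crop[3],crop[0]:crop[2]]
    cv2.imwrite('pics/'+f,cv2.resize(im,None,fx=k,fy=k,interpolation=cv2.INTER_CUBIC))
E
python3 - <<'E'
from h import *
ims=[]
for n in ['scene','side']:
    s=cam(n); ims.append(s['color'])
    print(n,-s['R'].T@s['t'])
    for o in ['order_pad','riser','jigger_mid','salt_cellar_mid','tumbler_a_mid']:
        print(o,[(np.round(d['extent']).tolist(),round(d['confidence'],2)) for d in look_for(o,n)][:4])
    cv2.imwrite(f'pics/{n}0.png',s['color'][:,:,::-1])
print(grip_depth, sense())
E
```

```text
scene [ -11.7358934  -408.98896128  743.00929628]
order_pad [([215.0, 228.0, 42.0, 26.0], 0.73), ([124.0, 201.0, 23.0, 41.0], 0.71), ([319.0, 350.0, 55.0, 52.0], 0.63), ([273.0, 274.0, 66.0, 35.0], 0.61)]
riser [([368.0, 266.0, 78.0, 93.0], 0.79)]
jigger_mid [([125.0, 201.0, 25.0, 41.0], 0.75)]
salt_cellar_mid [([224.0, 165.0, 29.0, 32.0], 0.73)]
tumbler_a_mid [([378.0, 224.0, 35.0, 55.0], 0.9)]
side [166.12737459 963.01717249 592.60800971]
order_pad [([327.0, 228.0, 42.0, 33.0], 0.93), ([369.0, 207.0, 22.0, 16.0], 0.77), ([288.0, 263.0, 46.0, 27.0], 0.64)]
riser [([292.0, 197.0, 88.0, 34.0], 0.63)]
jigger_mid [([302.0, 305.0, 26.0, 55.0], 0.81)]
salt_cellar_mid [([194.0, 267.0, 36.0, 39.0], 0.75)]
tumbler_a_mid [([270.0, 173.0, 26.0, 42.0], 0.87)]
-18.700000000000003 {'t': 0.6, 'joint_pos': array([-0.0681829 ,  0.41105247, -0.01273259,  1.59619905,  0.00559042,
        1.13428479, -0.08219016]), 'dq': array([ 0.00052644, -0.00031371, -0.00133349, -0.00104985,  0.00033873,
        0.00108513, -0.00092372]), 'joint_torque': array([ 3.59565447e-04, -6.00089693e+01,  6.81795236e-01, -2.99623615e+01,
        1.40637413e-02,  2.23227369e-03, -3.62170999e-05]), 'eef_pos': array([6.25010123e+02, 1.09219800e-03, 2.31327335e+02]), 'eef_rot': array([2.17340943e-05, 7.07096918e-01, 7.07116642e-01, 4.19294396e-05]), 'wrist_force': array([-0.54117224, -0.97232881,  0.14344657]), 'torque': array([0.06277035, 0.01052015, 0.00580085]), 'grip_width': 0.9966827726550519}
```

View pics/scene0.png

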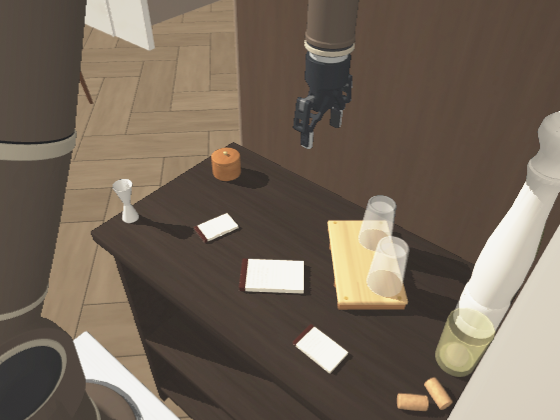

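View pics/side0.png

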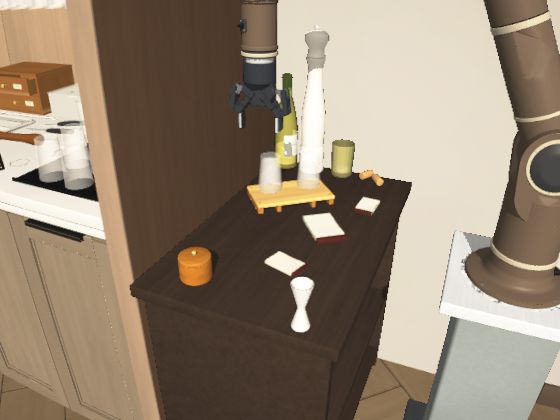

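Three white pads: scene (273,274), (217,228), (321,350). The middle one looks biggest, so I'll size all of them metrically and enlarge it.

```bash
python3 - <<'E'
from h import *
S={}
for n in ['scene','side']:
    s=cam(n); S[n]=s
    for o in ['order_pad','riser']:
        for d in regions_of(o,n):
            m=d['region'].astype(np.uint8)
            c=max(cv2.findContours(m,0,1)[0],key=cv2.contourArea).reshape(-1,2)
            P=onplane(s,c,11 if o=='order_pad' else 27)[:,:2].astype(np.float32)
            r=cv2.minAreaRect(P); print(n,o,round(d['confidence'],2),np.round(d['extent']),np.round(r[0]),np.round(r[1]),round(r[2],1))
a=S['scene']['color'][195:325,225:425]; b=S['side']['color'][160:260,230:380]
a=cv2.resize(a,(800,520)); 
cv2.imwrite('pics/c_scene.png',a[:,:,::-1]); cv2.imwrite('pics/c_side.png',cv2.resize(b,(795,530))[:,:,::-1])
E
```

```text
scene order_pad 0.95 [216. 227.  43.  28.] [481. 156.] [57. 84.] 72.3
scene order_pad 0.59 [318. 348.  54.  49.] [ 386. -191.] [86. 55.] 86.4
scene order_pad 0.58 [272. 277.  62.  34.] [455. -24.] [ 82. 124.] 37.2
scene riser 0.73 [370. 265.  77.  90.] [ 591. -151.] [232. 129.] 40.4
side order_pad 0.94 [324. 230.  44.  35.] [457. -13.] [ 82. 137.] 37.3
side order_pad 0.8 [286. 264.  42.  28.] [482. 171.] [57. 87.] 72.9
side order_pad 0.58 [369. 207.  27.  17.] [ 386. -176.] [105.  56.] 87.2
side riser 0.64 [292. 197.  89.  37.] [ 593. -121.] [229. 170.] 39.7
```

View pics/c_scene.png

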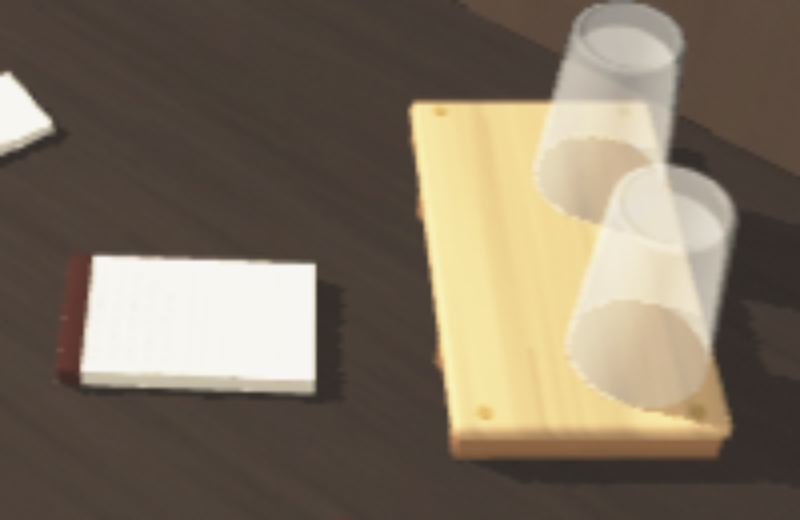

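View pics/c_side.png

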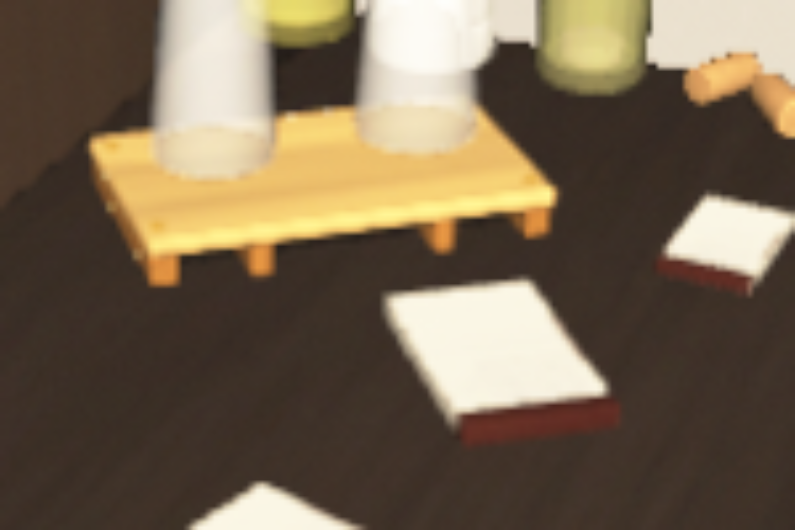

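The crop confirms it: the pad at scene (273,274) measures ~125x75 with its binding at the left and its plain end towards the riser. The other two are ~85x55. I'll fit the known-size models to the corners I read from both views, with height left free.

```bash
cat > fit.py <<'E'
from h import *
from scipy.optimize import least_squares
sc,si=cam('scene'),cam('side')
f=lambda c,k,o:(np.array(c)+.5)/k-.5+np.array(o)
A=lambda c:f(c,4,(225,195)); B=lambda c:f(c,5.3,(230,160))
# riser local corners: order front(mouth)-robot-left(+y?),...
def fit(ca,cb,L,W,x0):
    loc=np.array([[-L/2,W/2],[L/2,W/2],[L/2,-W/2],[-L/2,-W/2]])
    def X(p):
        c,s_=np.cos(p[2]),np.sin(p[2]); return np.c_[loc@np.array([[c,s_],[-s_,c]])+p[:2],np.full(4,p[3])]
    r=lambda p:np.r_[(proj(sc,X(p))-ca).ravel(),(proj(si,X(p))-cb).ravel()]
    q=least_squares(r,x0,loss='soft_l1'); print(np.round(q.x,3)); print(np.round(r(q.x).reshape(2,4,2),1).tolist()); return q.x
# corners: [mouth,left],[deep,left],[deep,right],[mouth,right]
R=fit(A([[411,103],[645,103],[730,432],[453,432]]),B([[150,250],[90,140],[478,106],[556,195]]),130,220,[591,-140,-.85,27])
# pad in direction of riser x (binding at -, plain at +)
P=fit(A([[72,255],[316,264],[316,378],[60,373]]),B([[460,415],[385,297],[533,280],[617,398]]),125,75,[456,-18,-.9,11])
c,s_=np.cos(R[2]),np.sin(R[2]); M=np.array([[c,s_],[-s_,c]])
print('pad in riser',M@(P[:2]-R[:2]),P[2]-R[2])
E
python3 fit.py; grep -n . /dev/null
```

```text
[ 600.964 -145.309   -0.875   23.418]
[[[-0.1, -0.1], [0.4, 0.1], [0.2, 0.1], [-0.4, 0.0]], [[-0.0, -0.2], [0.1, 0.5], [-1.5, -1.2], [0.6, 0.5]]]
[459.253 -22.733  -0.921  11.387]
[[[0.3, -0.5], [0.3, -0.4], [0.5, 0.4], [-0.2, -0.8]], [[1.0, 1.7], [0.2, -0.4], [-0.5, -0.2], [0.9, 1.3]]]
pad in riser [-184.9234283   -30.17087305] -0.04600306539579058
```

Fits: the pad is at riser (-185,-30) with yaw off by -0.05. The heights come out at 11 and 23 against the stated 11 and 27, so that's plausible. Next I move above its side, then refine with the wrist camera.

```bash
python3 -m handwheel '[[-8,-27,0,0],[-8,-27,0,0],[-8,-27,0,0],[-8,-27,0,0],[-8,-27,0,0],[-8,-27,0,0],[-8,-27,0,0],[-8,-27,0,0]]' 0
python3 -m handwheel '[[0,0,0,0.12],[0,0,0,0.12],[0,0,0,0.12],[0,0,0,0.12],[0,0,0,0.12],[0,0,0,0.12],[0,0,0,0.12],[0,0,0,0.035]]'
python3 - <<'E'
from h import *
s=cam('wrist'); save(s,'w1.png',None,1.4); print(-s['R'].T@s['t'])
for x in [(-65,110),(-65,-110),(-65,0)]:
    print(proj(s,[[601+.641*x[0]+.768*x[1],-145.3-.768*x[0]+.641*x[1],27]]))
E
```

```text
t: 1.67
eef_pos: [407.7, -64.3, 231.3]
eef_rot: [0.0, 0.707, 0.707, 0.0]
wrist_force: [0.2, 0.6, -0.5]
grip_width: 0.501
t: 2.33
eef_pos: [409.0, -64.0, 231.5]
eef_rot: [0.0, 0.941, 0.338, 0.0]
wrist_force: [0.1, -0.0, 0.5]
grip_width: 0.5
[459.90856094 -23.56286997 374.14798515]
[[397.91569629 -14.65044879]]
[[379.17709009 197.3994611 ]]
[[387.39587436 101.5656976 ]]
```

View pics/w1.png

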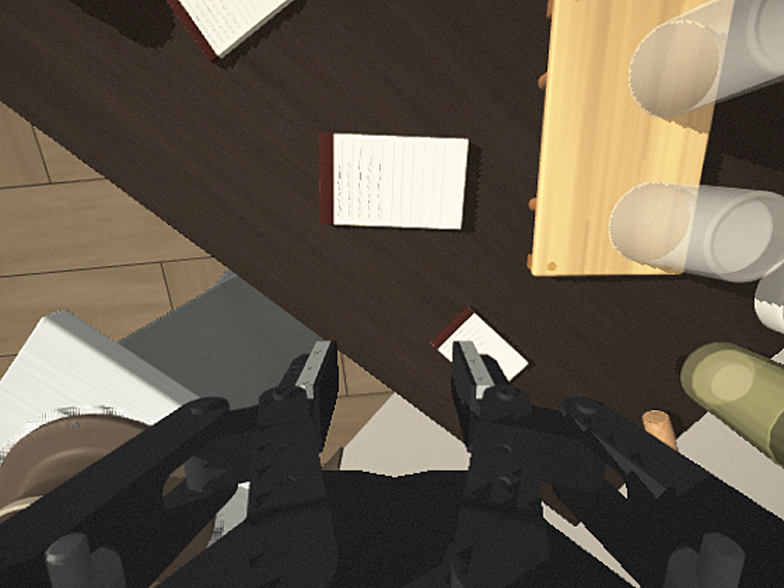

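The wrist view shows the pad at corners (320,133), (468,139), (462,229), (319,223). The riser's near corner is at (532,275), against my predicted (531,276), so the riser fit is good. Now the pad in the riser frame.

```bash
cat > pad.py <<'E'
from h import *
RP=np.array([601,-145.3]);a=-.875
M=np.array([[np.cos(a),np.sin(a)],[-np.sin(a),np.cos(a)]])
def rep(s,c,k):
    P=(onplane(s,(np.array(c,float)+.5)/k-.5,11)[:,:2]-RP)@M.T
    r=cv2.minAreaRect(P.astype(np.float32)); print('corners',np.round(P).tolist(),'mean',np.round(P.mean(0),1),'size',np.round(r[1]),'yaw',np.round(np.arctan2(*(P[1]-P[0]+P[2]-P[3])[::-1]),3))
def auto(n):
    s=cam(n)
    for d in regions_of('order_pad',n):
        m=d['region'].astype(np.uint8); c=max(cv2.findContours(m,0,1)[0],key=cv2.contourArea).reshape(-1,2)
        P=(onplane(s,c,11)[:,:2]-RP)@M.T; r=cv2.minAreaRect(P.astype(np.float32)); print('auto',n,round(d['confidence'],2),np.round(r[0],1),np.round(r[1]),round(r[2],1))
    return s
def tcp():
    q=sense(); p=q['eef_pos']; w,x,y,z=q['eef_rot']; yaw=np.arctan2(2*(x*y+w*z),1-2*(y*y+z*z))
    print('t',round(q['t'],2),'tcp riser',np.round(M@(p[:2]-RP),1),'z',round(p[2],1),'toolx yaw rel riser',round(yaw-a,3),'F',np.round(q['wrist_force'],1))
E
python3 - <<'E'
from pad import *
s=auto('wrist'); rep(s,[[320,133],[468,139],[462,229],[319,223]],1.4); tcp()
E
```

```text
auto wrist 0.8 [-310.3   83.8] [96. 42.] 0.3
auto wrist 0.68 [-186.5  -29.6] [ 77. 127.] 87.2
auto wrist 0.64 [-103.2 -187.4] [50. 86.] 47.5
corners [[-246.0, 10.0], [-122.0, 5.0], [-124.0, -70.0], [-251.0, -64.0]] mean [-185.7  -29.7] size [ 75. 127.] yaw -0.045
t 2.48 tcp riser [-185.5  -95.2] z 231.4 toolx yaw rel riser 1.572 F [ 1.1  0.3 -0.6]
```

The pad is at (-185.7,-29.7), yaw -0.045, size 127x75. Now I descend beside it.

```bash
python3 -m handwheel '[[0,0,25,0],[0,0,25,0],[0,0,25,0],[0,0,25,0],[0,0,25,0],[0,0,25,0],[0,0,25,0],[0,0,25,0]]'
python3 -m handwheel '[[0,0,5,0],[0,0,5,0],[0,0,5,0],[0,0,3,0],[0,0,3,0],[0,0,2,0],[0,0,2,0],[0,0,0,0]]'
python3 -m handwheel '[[0,0,1,0],[0,0,1,0],[0,0,1,0],[0,0,1,0],[0,0,0,0],[0,0,0,0],[0,0,0,0],[0,0,0,0]]'
python3 - <<'E'
from pad import *
tcp(); s=cam('wrist'); save(s,'w2.png')
E
```

```text
t: 3.15
eef_pos: [409.3, -64.0, 30.4]
eef_rot: [0.0, 0.94, 0.342, 0.0]
wrist_force: [0.3, 0.4, -0.1]
grip_width: 0.501
t: 3.82
eef_pos: [409.2, -64.0, 6.4]
eef_rot: [0.0, 0.94, 0.341, 0.0]
wrist_force: [-0.3, 0.9, 0.2]
grip_width: 0.499
t: 4.48
eef_pos: [409.1, -64.0, 2.3]
eef_rot: [0.0, 0.94, 0.341, 0.0]
wrist_force: [-0.4, 0.1, -0.0]
grip_width: 0.497
t 4.48 tcp riser [-185.4  -95.2] z 2.3 toolx yaw rel riser 1.571 F [-0.4  0.1 -0. ]
```

View pics/w2.png

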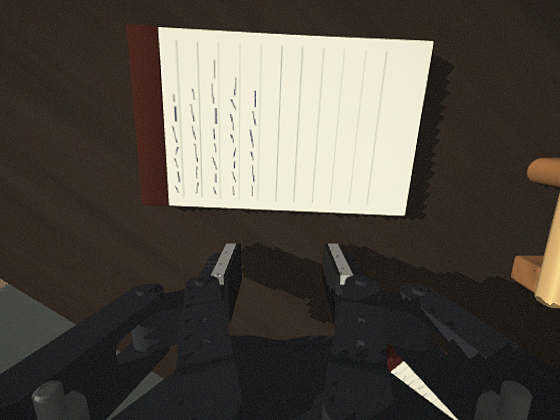

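The tips clear the stand with no force, at about half the pad's height, and face its long side (row ~215). Pushing sideways.

```bash
python3 -m handwheel '[[3,0,0,0],[3,0,0,0],[3,0,0,0],[3,0,0,0],[3,0,0,0],[3,0,0,0],[3,0,0,0],[3,0,0,0]]'
python3 -m handwheel '[[3,0,0,0],[3,0,0,0],[3,0,0,0],[3,0,0,0],[2,0,0,0],[2,0,0,0],[1,0,0,0],[0,0,0,0]]'
python3 - <<'E'
from pad import *
tcp(); s=auto('wrist'); save(s,'w3.png')
E
```

```text
t: 5.2
eef_pos: [427.6, -48.5, 2.3]
eef_rot: [-0.0, 0.94, 0.341, -0.0]
wrist_force: [-0.2, -0.3, -0.4]
grip_width: 0.501
t: 5.87
eef_pos: [440.7, -37.5, 2.3]
eef_rot: [0.0, 0.94, 0.341, 0.0]
wrist_force: [0.2, -0.7, 0.9]
grip_width: 0.5
t 5.87 tcp riser [-185.5  -53.9] z 2.3 toolx yaw rel riser 1.571 F [ 0.2 -0.7  0.9]
auto wrist 0.59 [-188.1   -6.3] [ 76. 125.] 89.9
```

View pics/w3.png

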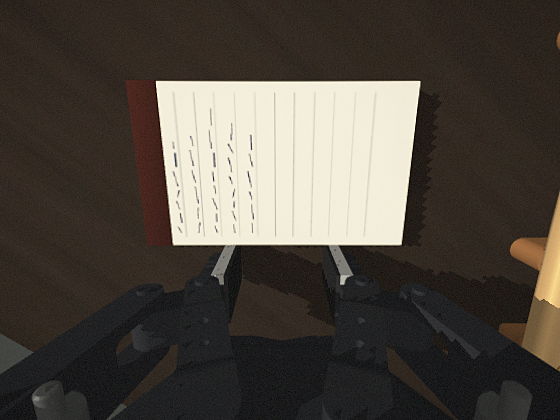

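The pad is square now, at y ≈ -6. I push 6 mm more, then back off, lift and re-measure.

```bash
python3 -m handwheel '[[1,0,0,0],[1,0,0,0],[1,0,0,0],[1,0,0,0],[1,0,0,0],[1,0,0,0],[0,0,0,0],[0,0,0,0]]'
python3 -m handwheel '[[-5,0,0,0],[-10,0,0,0],[-5,0,-20,0],[0,0,-30,0],[0,0,-30,0],[0,0,-30,0],[0,0,-30,0],[0,0,0,0]]'
python3 - <<'E'
from pad import *
tcp(); s=auto('wrist'); save(s,'w4.png',None,1.4)
E
```

```text
t: 6.63
eef_pos: [445.2, -33.8, 2.3]
eef_rot: [0.0, 0.94, 0.341, 0.0]
wrist_force: [-0.3, -1.0, -0.4]
grip_width: 0.506
t: 7.3
eef_pos: [431.8, -47.6, 147.0]
eef_rot: [0.001, 0.94, 0.34, 0.004]
wrist_force: [1.9, 0.7, -0.1]
grip_width: 0.497
t 7.3 tcp riser [-183.4  -67.3] z 147.0 toolx yaw rel riser 1.57 F [ 1.9  0.7 -0.1]
auto wrist 0.89 [-1.879e+02 -1.000e-01] [ 74. 125.] 89.9
auto wrist 0.75 [-309.    82.4] [89. 38.] 0.9
auto wrist 0.69 [-140.4 -181.2] [16. 35.] 16.6
```

View pics/w4.png

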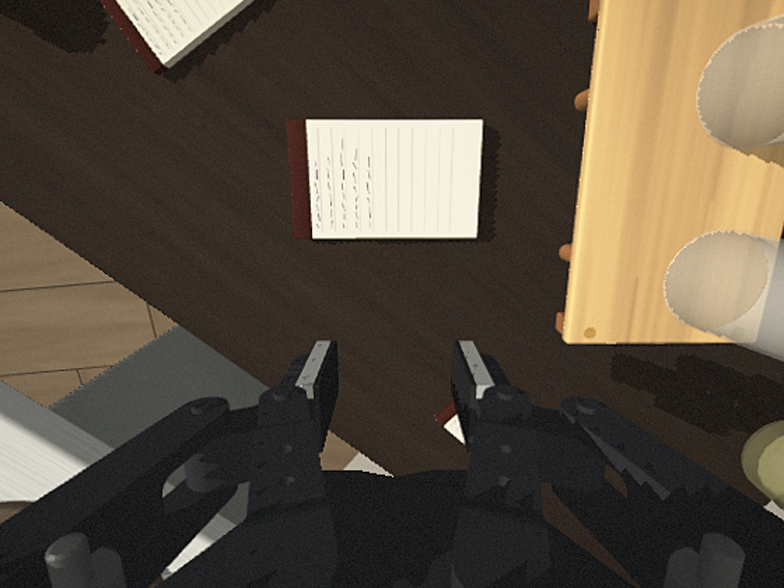

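The pad is aligned at rows 119–239, with the runner noses at (580,101) and (566,252). I check both numerically.

```bash
python3 - <<'E'
from pad import *
s=cam('wrist')
rep(s,[[288,120],[483,119],[478,239],[293,239]],1.4)
q=lambda c,z:print(z,np.round((onplane(s,(np.array(c,float)+.5)/1.4-.5,z)[:,:2]-RP)@M.T,1).tolist())
q([[580,101],[566,252]],9); q([[600,0],[583,175],[565,343]],27)
print('pred nose-runners/pixels', [np.round(1.4*proj(s,[np.r_[M.T@np.array([-65,y])+RP,z]])[0]) .tolist() for y,z in [(110,27),(-110,27)]])
tcp()
E
```

```text
corners [[-250.0, 34.0], [-128.0, 35.0], [-127.0, -40.0], [-252.0, -40.0]] mean [-189.4   -2.6] size [ 75. 125.] yaw 0.002
9 [[-68.2, 45.3], [-66.1, -49.3]]
27 [[-71.3, 92.3], [-68.8, 0.9], [-67.7, -108.7]]
pred nose-runners/pixels [[617.0, -39.0], [569.0, 345.0]]
t 7.45 tcp riser [-185.6  -69.1] z 142.1 toolx yaw rel riser 1.57 F [-0.5 -0.5  0.3]
```

That picture was taken while the arm was still settling, which explains a common ~2 mm shift. Relative to the noses, the pad is centred within 1 mm. Now I go behind the binding and turn.

```bash
python3 -m handwheel '[[9,-12,0,0],[9,-12,0,0],[9,-12,0,0],[9,-12,0,0],[9,-12,0,0],[9,-12,0,0],[9,-12,0,0],[6,-9,0,0]]'
python3 -m handwheel '[[0,0,0,-0.12],[0,0,0,-0.12],[0,0,0,-0.12],[0,0,0,-0.12],[0,0,0,-0.12],[0,0,0,-0.12],[0,0,0,-0.12],[0,0,0,-0.12]]'
python3 -m handwheel '[[0,0,0,-0.12],[0,0,0,-0.12],[0,0,0,-0.12],[0,0,0,-0.12],[0,0,0,-0.12],[0,0,0,-0.01],[0,0,0,0],[0,0,0,0]]'
python3 - <<'E'
from pad import *
tcp(); s=auto('wrist'); save(s,'w5.png',None,1.4)
np.savez('w5.npz',R=s['R'],t=s['t'],K=s['K'],D=s['D'])
E
```

```text
t: 8.12
eef_pos: [421.7, 69.6, 140.6]
eef_rot: [-0.0, 0.94, 0.341, -0.002]
wrist_force: [0.4, 0.5, -0.2]
grip_width: 0.503
t: 8.78
eef_pos: [421.7, 68.4, 140.5]
eef_rot: [-0.001, 0.674, 0.739, -0.001]
wrist_force: [-1.1, 0.2, -0.1]
grip_width: 0.5
t: 9.45
eef_pos: [422.4, 68.6, 141.4]
eef_rot: [-0.001, 0.426, 0.905, -0.0]
wrist_force: [-0.0, -0.8, -0.2]
grip_width: 0.502
t 9.45 tcp riser [-278.6    0. ] z 141.4 toolx yaw rel riser 3.137 F [-0.  -0.8 -0.2]
auto wrist 0.81 [-190.3   -0.6] [ 76. 128.] 89.8
auto wrist 0.69 [-117.7 -175.3] [10. 32.] 45.4
auto wrist 0.59 [-311.1  106.1] [84. 51.] 33.4
```

View pics/w5.png

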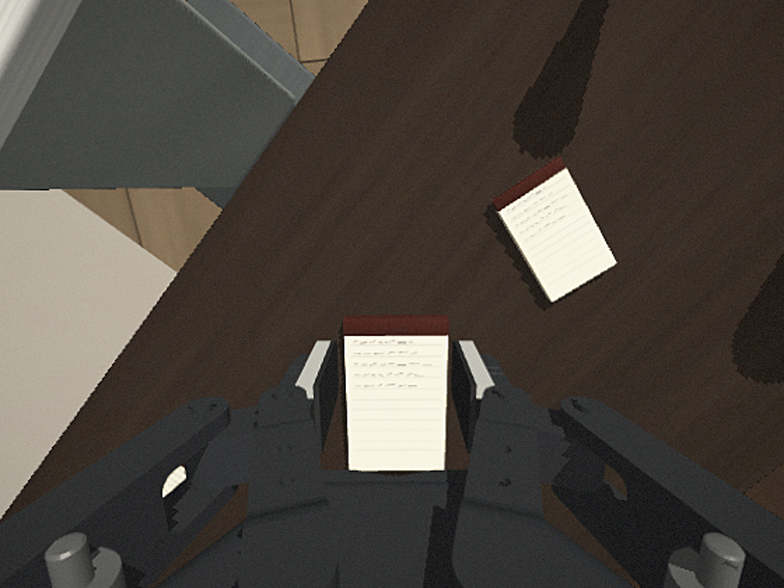

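The wrist camera faces away from the riser here, which keeps it clear of the glasses. The binding edge is at row ~317, columns 344–448, centred between the fingers, so I descend and push.

```bash
python3 -m handwheel '[[0,0,22,0],[0,0,22,0],[0,0,22,0],[0,0,22,0],[0,0,22,0],[0,0,20,0],[0,0,6,0],[0,0,3,0]]'
python3 -m handwheel '[[-3,0,0,0],[-3,0,0,0],[-3,0,0,0],[-3,0,0,0],[-3,0,0,0],[-3,0,0,0],[-3,0,0,0],[-3,0,0,0]]'
python3 -m handwheel '[[-5,0,0,0],[-5,0,0,0],[-5,0,0,0],[-5,0,0,0],[-5,0,0,0],[-5,0,0,0],[-3,0,0,0],[0,0,0,0]]'
python3 - <<'E'
from pad import *
tcp(); s=cam('scene'); save(s,'s6.png',(225,195,425,325),4); s=cam('side');
E
```

```text
t: 10.22
eef_pos: [422.2, 68.9, 2.3]
eef_rot: [-0.001, 0.424, 0.905, -0.001]
wrist_force: [-0.1, -0.3, 0.4]
grip_width: 0.504
t: 10.88
eef_pos: [438.7, 50.2, 3.5]
eef_rot: [0.0, 0.424, 0.906, 0.0]
wrist_force: [-0.7, 0.8, 0.4]
grip_width: 0.5
t: 11.55
eef_pos: [460.2, 24.4, 3.3]
eef_rot: [0.0, 0.425, 0.905, 0.0]
wrist_force: [0.5, -0.4, -0.1]
grip_width: 0.502
t 11.55 tcp riser [-220.5    0.7] z 3.3 toolx yaw rel riser 3.14 F [ 0.5 -0.4 -0.1]
```

View pics/s6.png

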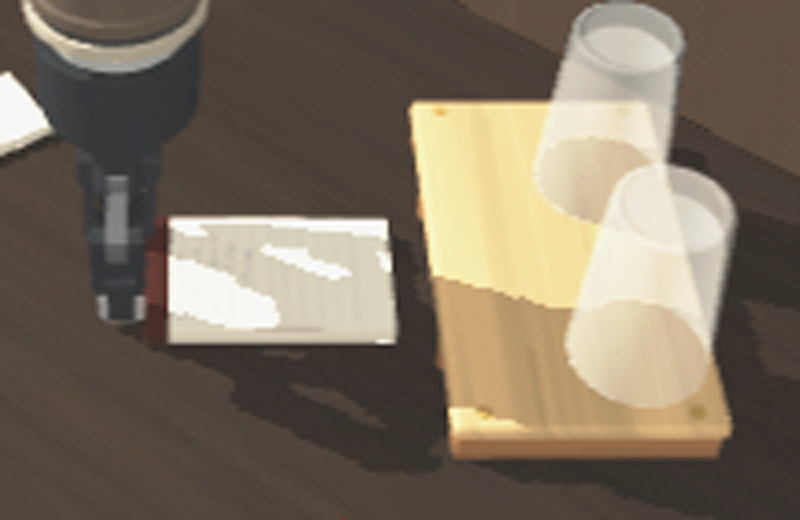

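The pad is now ~20 mm from the mouth, flat, with its far end at crop (388,218)–(397,332). I check its line against the runners numerically.

```bash
python3 - <<'E'
from pad import *
s=cam('scene')
q=lambda c,z:print(z,np.round((onplane(s,(np.array(c,float)+.5)/4-.5+np.array([225,195]),z)[:,:2]-RP)@M.T,1).tolist())
q([[152,217],[388,218],[397,332],[147,332]],11); q([[411,103],[453,432]],27); q([[411,103],[645,103],[730,432],[453,432]],25)
P=lambda x,y,z:np.round((proj(s,[np.r_[M.T@np.array([x,y])+RP,z]])[0]+.5-[225,195])*4).tolist()
print([P(-65,43.5,10),P(-65,-43.5,10)],[P(-84.5,37.5,11),P(-84.5,-37.5,11)])
auto('side')
E
```

```text
11 [[-205.8, 35.7], [-82.2, 35.5], [-83.6, -40.8], [-207.1, -41.1]]
27 [[-65.4, 105.9], [-64.8, -112.7]]
25 [[-65.1, 108.0], [63.7, 108.7], [64.2, -111.0], [-64.5, -111.2]]
[[420.0, 209.0], [435.0, 338.0]] [[384.0, 216.0], [395.0, 327.0]]
auto side 0.83 [-115.3 -180.8] [ 57. 106.] 45.4
auto side 0.69 [-179.5  -14.1] [ 31. 108.] 69.9
```

The pad and riser share the same offset and yaw within ~1.5 mm, against 6 mm of clearance per side. I push on in stages, watching the force.

```bash
python3 -m handwheel '[[-3,0,1,0],[-4,0,0,0],[-4,0,0,0],[-4,0,0,0],[-4,0,0,0],[-4,0,0,0],[-4,0,0,0],[-3,0,0,0]]'
python3 -m handwheel '[[-4,0,0,0],[-4,0,0,0],[-4,0,0,0],[-4,0,0,0],[-4,0,0,0],[-4,0,0,0],[-3,0,0,0],[-3,0,0,0]]'
python3 - <<'E'
from pad import *
tcp(); s=cam('scene'); save(s,'s7.png',(225,195,425,325),4)
E
```

```text
t: 12.47
eef_pos: [479.2, 1.5, 2.3]
eef_rot: [0.0, 0.424, 0.906, -0.0]
wrist_force: [0.1, 0.9, -1.0]
grip_width: 0.499
t: 13.13
eef_pos: [498.2, -21.2, 2.3]
eef_rot: [-0.0, 0.424, 0.906, 0.0]
wrist_force: [0.3, 0.8, -0.4]
grip_width: 0.501
t 13.13 tcp riser [-161.2    0.6] z 2.3 toolx yaw rel riser 3.141 F [ 0.3  0.8 -0.4]
```

View pics/s7.png

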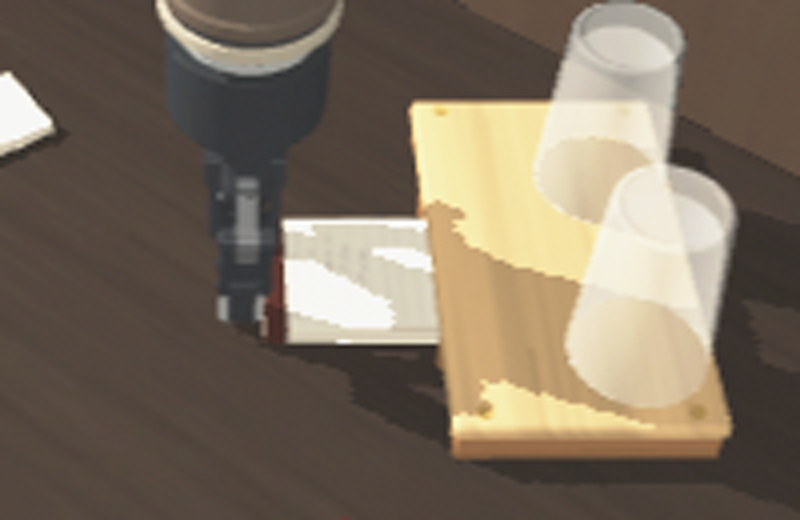

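It has entered the slot cleanly, with 45 mm to go. I push 38 mm, then creep and watch the force.

```bash
python3 -m handwheel '[[-5,0,0,0],[-5,0,0,0],[-5,0,0,0],[-5,0,0,0],[-5,0,0,0],[-5,0,0,0],[-4,0,0,0],[-4,0,0,0]]'
python3 -m handwheel '[[-1,0,0,0],[-1,0,0,0],[-1,0,0,0],[-1,0,0,0],[0,0,0,0],[0,0,0,0],[0,0,0,0],[0,0,0,0]]'
python3 -m handwheel '[[-0.5,0,0,0],[-0.5,0,0,0],[-0.5,0,0,0],[-0.5,0,0,0],[0,0,0,0],[0,0,0,0],[0,0,0,0],[0,0,0,0]]'
python3 -c "
from pad import *
tcp()"
```

```text
t: 13.85
eef_pos: [522.6, -50.5, 2.3]
eef_rot: [-0.0, 0.424, 0.906, 0.0]
wrist_force: [-1.1, 0.4, 0.4]
grip_width: 0.502
t: 14.52
eef_pos: [524.9, -53.2, 2.3]
eef_rot: [0.0, 0.424, 0.906, 0.0]
wrist_force: [1.0, -0.5, -0.2]
grip_width: 0.501
t: 15.18
eef_pos: [526.2, -54.8, 2.3]
eef_rot: [0.0, 0.424, 0.906, -0.0]
wrist_force: [0.1, -0.4, -0.3]
grip_width: 0.501
t 15.18 tcp riser [-117.4    0.6] z 2.3 toolx yaw rel riser 3.141 F [ 0.1 -0.4 -0.3]
```

```bash
for i in 1; do python3 -m handwheel '[[-0.5,0,0,0],[-0.5,0,0,0],[-0.5,0,0,0],[-0.5,0,0,0],[0,0,0,0],[0,0,0,0],[0,0,0,0],[0,0,0,0]]'; done
python3 -m handwheel '[[-0.5,0,0,0],[-0.5,0,0,0],[0,0,0,0],[0,0,0,0],[0,0,0,0],[0,0,0,0],[0,0,0,0],[0,0,0,0]]'
python3 -c "
from pad import *
tcp()"
```

```text
t: 15.85
eef_pos: [527.1, -55.9, 2.2]
eef_rot: [-0.0, 0.424, 0.906, 0.0]
wrist_force: [-2.7, 2.8, 1.1]
grip_width: 0.504
t: 16.52
eef_pos: [527.2, -56.0, 2.2]
eef_rot: [-0.001, 0.424, 0.906, 0.0]
wrist_force: [-5.0, 5.5, 4.9]
grip_width: 0.502
t 16.52 tcp riser [-115.9    0.6] z 2.2 toolx yaw rel riser 3.142 F [-5.   5.5  4.9]
```

The stop is met: the TCP stalls at -115.9 (expected -115.5) and the force climbs to 7 N along the slot axis. I back off and check.

```bash
python3 -m handwheel '[[2,0,0,0],[5,0,0,0],[10,0,0,0],[15,0,0,0],[15,0,-10,0],[15,0,-25,0],[10,0,-30,0],[0,0,-30,0]]'
python3 -m handwheel '[[15,0,-20,0],[20,0,-20,0],[20,0,0,0],[20,0,0,0],[20,0,0,0],[0,0,0,0],[0,0,0,0],[0,0,0,0]]'
python3 - <<'E'
from pad import *
tcp(); s=cam('scene'); save(s,'s8.png',(225,195,425,325),4)
for n in ('scene','side'):
    s=cam(n)
    for o in ['jigger_mid','salt_cellar_mid','tumbler_a_mid']: print(n,o,[(np.round(d['extent']).tolist(),round(d['confidence'],2)) for d in look_for(o,n)][:2])
save(s,'d8.png',(230,140,380,260),5)
E
```

```text
t: 17.18
eef_pos: [479.6, 0.5, 97.7]
eef_rot: [-0.001, 0.423, 0.906, -0.0]
wrist_force: [0.4, -0.4, 0.6]
grip_width: 0.498
t: 17.85
eef_pos: [421.5, 70.9, 137.4]
eef_rot: [0.0, 0.424, 0.906, 0.0]
wrist_force: [-0.1, -0.0, -0.3]
grip_width: 0.504
t 17.85 tcp riser [-281.     0.8] z 137.4 toolx yaw rel riser 3.141 F [-0.1 -0.  -0.3]
scene jigger_mid [([124.0, 201.0, 24.0, 44.0], 0.62)]
scene salt_cellar_mid [([233.0, 172.0, 13.0, 17.0], 0.63)]
scene tumbler_a_mid [([377.0, 224.0, 35.0, 55.0], 0.72), ([368.0, 267.0, 76.0, 91.0], 0.47)]
side jigger_mid [([302.0, 304.0, 25.0, 56.0], 0.89)]
side salt_cellar_mid [([195.0, 270.0, 33.0, 39.0], 0.72)]
side tumbler_a_mid [([271.0, 172.0, 30.0, 44.0], 0.89)]
```

View pics/s8.png

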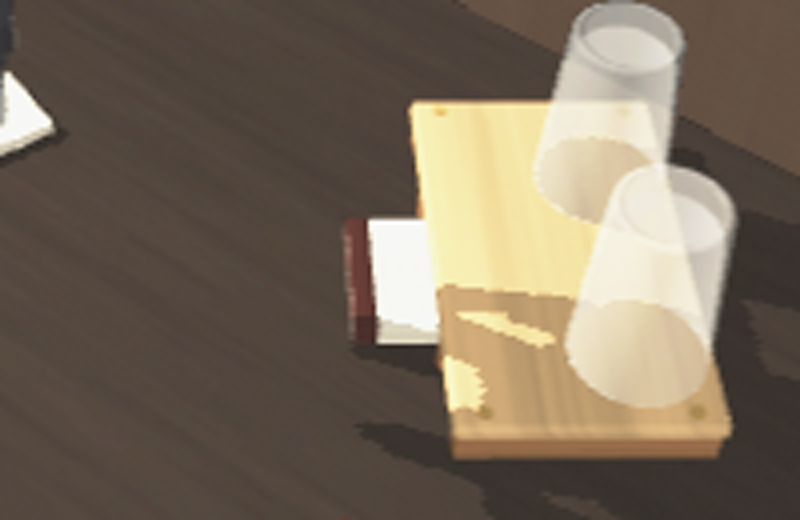

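The binding end sticks out squarely at crop (348,218)–(352,332). The glasses sit at the same pixels as before. One numeric check, then I hand in.

```bash
python3 - <<'E'
from pad import *
s=cam('scene')
print(np.round((onplane(s,(np.array([[347,218],[350,332]])+.5)/4-.5+np.array([225,195]),11)[:,:2]-RP)@M.T,1))
tcp(); print(finish_job())
E
```

```text
[[-103.7   35.4]
 [-106.9  -40.8]]
t 18.35 tcp riser [-281.3    0.7] z 137.2 toolx yaw rel riser 3.14 F [0.5 0.1 0.3]
the job is handed in; nothing more can be done
None
```

I pushed the 125 x 75 mm pad sideways into line with the fingertips, which also squared it. I then pushed it from the bound end, between the inner runners, until it met the stop. The job was handed in at about 18 s, with the arm clear of everything.

**At the stop:** the fingertips stalled at riser x = -115.9 mm (expected about -115.5), and the force rose to about 7 N along the slot.

**After backing off:** the bound end measures about -105 mm in the riser frame (nominal -104.5), so about 40 mm sticks out. The line is within about 2.5 mm, most of which is an offset the riser's own corners show too. The bound edge read about 0.04 rad askew in that picture, from coarse hand-read corners.

**Other items:**
- **Jigger and tumblers:** the jigger and the one tumbler the networks reported are at the same pixels as at the start, within 1 px. The second tumbler I checked only by eye in the scene crop, where it looks unmoved.
- **Salt cellar:** it was mostly hidden by the arm in the last scene picture. The side camera puts it within about 3 px of its start, and the arm never went near it.

**Checks that disagreed or failed:**
- One wrist picture was taken while the arm was still settling, which put that measurement about 2 mm off.
- The riser height fit gave 23 mm instead of 27 mm.
- The last side picture could not be viewed because the viewing limit was reached.

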